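# Drop a batch of turned slugs from the drop-bottom hopper

### The arm

A 6-joint arm with a two-finger parallel gripper is mounted at the origin on the work surface. World frame = base frame: x ahead of the robot, y to its left, z up, the work surface at z = 0. Lengths are in mm, angles in rad, forces in N, time in s.
With the tool pointing down it reaches from about 300 to 775 mm from the base axis. Payload 14.6 kg.
Tool frame: the origin (TCP) lies at the very end of the fingers, on their centre line; the grasp point (between the pads) lies 19 mm behind it; z points along the fingers, x is the direction in which the jaws open and shut, and the axes are right-handed (so a half turn about z gives the same grasp; the last joint's range is limited). The gripper opens to 85 mm and grips with 20 to 120 N. Pads are 22 mm wide; open, the fingers measure 114 mm over their backs; the gripper's body (76 mm by 85 mm) begins 54 mm behind the grasp point. The pads swing forward as they close: fully open they stand 13 mm farther back than shut.
Start: joints at [1.164, 0.3, 1.521, -0, 1.321, -0.067], TCP at [183.311, 518.543, 231.281] pointing down, gripper open.
Joint ranges: [-3.03, 3.03], [-0.79, 2.21], [0.23, 2.52], [-1.04, 4.18], [0, 3.07], [-2.55, 2.55]. Speed limits (rad/s): [2.22, 2.22, 2.57, 3.14, 3.14, 3.14].

### API

Orientations are given as a rotation vector (axis times angle).
In Python, from station import * gives the robot as it stands.
- The arm moves only by the shell command python3 -m handwheel 'ROWS' [FORCE]. ROWS is JSON, a list that holds one entry, the list of rows, each a list of 5 numbers: the opening, from 0 (shut) to 1 (fully open), then the shift along the world's x, y, z in m, then the turn about the world's z in rad. In form: [[[hand, tx, ty, tz, twist], ...]]. A call has 1 to 12 rows; each row is the pose to reach, as a shift and turn from the pose commanded when the call began; what a row does not reach only later rows make up. A row lasts 1/12 s, in which the tool goes at most 41.7 mm and 7.16 degrees, less where a joint would pass 70% of its speed; a pose out of reach is approached as far as the arm can. A call with a gripper value outside its range is refused whole. The fingers move at their own pace and stop on an object; FORCE is the grip in N (left out, the last holds). Time passes only in rows, so rows that repeat a pose let the fingers close. It gives the time, the measured TCP pose, the force and the opening at its end, in the units of the state.
- get_state(): the state, without advancing time (a new reading comes with each control period).
- read_camera(name): name is "scene" or "top" or "wrist"; returns a dict with "image" (400x640x3 uint8, red, green, blue), "camera_matrix" (3x3 intrinsics, pixels), "distortion" ([k1, k2, p1, p2, k3] as OpenCV has them; the pictures are not rectified), "position" and "rotation" of the camera in the world. Camera axes: x right, y down, z forward; pixel columns grow to the right and rows downward; lengths in mm; the calibration is good to about 2 mm. A picture is of the moment at which its call begins. There is no depth.
- finish_job(): hands the job in, once; it reports no verdict.
The state is a dict: "t": time; "joint_positions": joint angles; "qd": joint speeds; "joint_efforts": joint torques, N m; "tool_pos": TCP position; "tool_rot": TCP orientation; "wrist_force": force on the tool from outside, world axes, zero at the start; "moment": the same for the moment, N m; "gripper_width": finger opening in mm.
Only numpy, scipy, OpenCV 4.12 (cv2) and the standard library are available. Lean on these libraries where they do the work, as an engineer would, in place of code of your own. Each camera call takes 0.05 s, during which the arm holds its last target. There are 200 camera calls.

### The job

Two drop-bottom hoppers stand on the bench beside the lathe. Draw the latch of the hopper that holds the solid round slugs, so that its floor swings fully open and both slugs drop into the tray below; leave the hopper of rings shut, and let go at the end.

Things in the scene. Friction and masses are not known exactly. Their poses are not given: they have to be found in the camera images.
- slug_latch_knob (a point): centre of the slug hopper's latch knob: black upright cylinder, 22 mm diameter, 50 mm tall, its lower end level with the hopper's rim, top 295 mm above the bench, on a steel stem in front of the hopper's front wall. Latch home: at x = -85 mm, y = 0, z = 270 mm in the hopper's frame; fully drawn: x = -120 mm. The ring hopper has the same latch.
- slug_latch (a joint): travel of the slug hopper's latch (knob, stem and bolt as one) straight along the hopper's -x, out from the bin: 0 = home, 0.035 m = fully drawn; starts 0 to 5 mm drawn. The bolt lies under the floor's front edge and frees it beyond about 19 mm. Takes about 3 N, has no spring, stays where it is left.
- hopper_slug: the hopper of slugs, fixed. Origin on the bench under the bin's centre, z up, -x out of its front (latch side), roughly to the robot. Open-topped steel bin 112 x 112 mm, walls 4 mm, floor 180 and rim 245 mm above the bench, on four legs within y = +-92 mm. A fixed open tray in its foot under the bin is 190 mm (x) by 150 mm (y), 45 mm high. The ring hopper is identical.
- slug_floor (a joint): swing of the slug hopper's steel floor about its hinge along the bin's rear (+x) lower edge: 0 = shut, 1.5 rad = hanging fully open. It falls open by its own weight when the bolt is drawn from under its front edge.
- slug0_center (a point): centre of one slug: solid aluminium cylinder 34 mm in diameter, 45 mm long, 110 g; starts upright on the hopper's floor
- slug1_center (a point): centre of the other slug, the same size
- ring_floor (a joint): swing of the other hopper's floor (the one holding two rings of 40 mm outside, 22 mm inside diameter, 20 mm high): 0 = shut; must stay shut
Mind the look-alikes: they are no part of the job. Leave any green look-alike of the part that bears slug1_center alone. What is shaped like the part that bears slug0_center but black is not meant.

How it is judged:
By the outcome, as a careful person would: the job done as asked, in the order asked, and still so for the second after the job is handed in, with the robot touching nothing.
It also fails if it takes over 32 s, if anything falls off the work surface, if the arm or the gripper's body presses on something with over 40 N, if the wrist force passes 120 N, or if a joint passes its speed limit or range.

## Working session

There is one attempt and no reset: what is moved stays moved. The work goes in short steps, Python scripts to look and compute and a shell command to move; the robot and the scene stay as the last step left them, time stands still between calls to the robot, and variables do not carry over. Pictures are saved under pics/ and viewed, about 8 in all and at most 12, crops included, and the job is handed in when it is done.

```bash
mkdir -p pics; cat > h.py <<'E'
from station import *
import cv2, numpy as np
def snap(cam,fn):
    c=read_camera(cam); cv2.imwrite('pics/'+fn+'.png',c['image'][:,:,::-1]); np.save('pics/'+fn+'.npy',c,allow_pickle=True); return c
def load(fn): return np.load('pics/'+fn+'.npy',allow_pickle=True).item()
def ray(c,uv):
    p=cv2.undistortPoints(np.array([[uv]],float),np.array(c['camera_matrix'],float),np.array(c['distortion'],float))[0,0]
    d=np.array(c['rotation'])@np.array([p[0],p[1],1.]); return np.array(c['position'],float),d/np.linalg.norm(d)
def onz(c,uv,z):
    o,d=ray(c,uv); return o+d*(z-o[2])/d[2]
def tri(c1,u1,c2,u2):
    o1,d1=ray(c1,u1);o2,d2=ray(c2,u2)
    s=np.linalg.lstsq(np.c_[d1,-d2],o2-o1,rcond=None)[0]
    a,b=o1+s[0]*d1,o2+s[1]*d2
    return (a+b)/2,np.linalg.norm(a-b)
E
python3 - <<'E'
from h import *
for n in ('top','scene','wrist'):
    c=snap(n,n+'0'); print(n,np.shape(c['rotation']),np.round(c['position']),np.round(np.array(c['rotation']),2).tolist())
print(get_state()['t'],get_state()['tool_rot'],get_state()['gripper_width'])
E
```

```text
top (3,) [443. -16. 965.] [-2.14, 2.14, -0.25]
scene (3,) [1083. -243.  762.] [-2.1, -1.35, 0.51]
wrist (3,) [106. 546. 372.] [2.34, 1.65, 0.27]
0.15 [ 2.56469979e+00  1.81359885e+00 -1.14170465e-03] 85.15963920399437
```

View pics/top0.png

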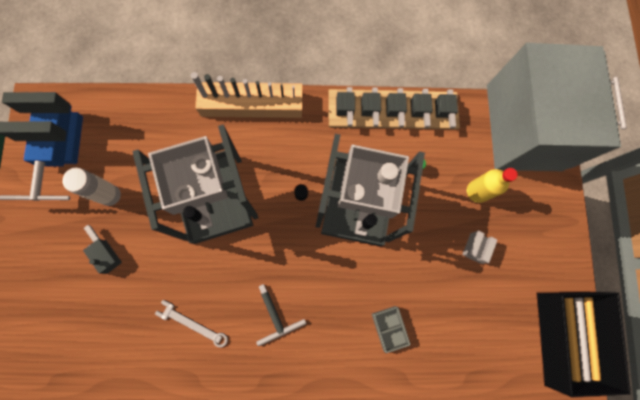

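View pics/scene0.png

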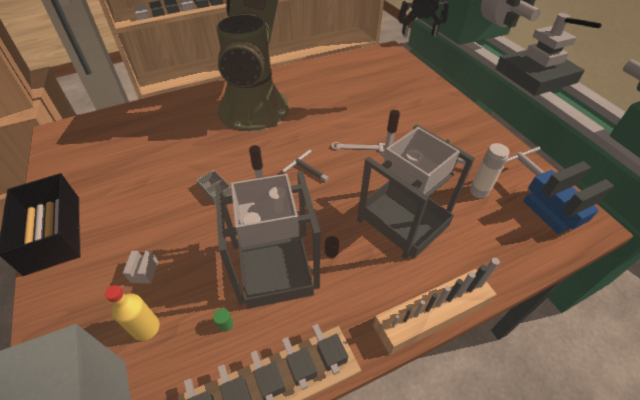

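Top view: hopper A is at about (185,175) with its knob at (193,214). Hopper B is at about (375,180) with its knob at (370,221). The black slug look-alike is at (301,192) and the green one at about (420,162). Next is one close crop of both bins and knobs.

```bash
sed -i 's/@np.array(\[p\[0\]/@np.array([p[0]/; s/np.array(c\[.rotation.\])@/cv2.Rodrigues(np.array(c["rotation"],float))[0]@/' h.py; python3 - <<'E'
from h import *
t=load('top0')['image'];s=load('scene0')['image']
f=lambda i,x,y,w,h:cv2.resize(i[y:y+h,x:x+w],(400,300),interpolation=cv2.INTER_CUBIC)
o=np.vstack([np.hstack([f(t,125,125,133,100),f(t,310,140,133,100)]),np.hstack([f(s,355,95,133,100),f(s,200,140,133,100)])])
cv2.imwrite('pics/crop1.png',o[:,:,::-1])
E
```

```text
(no output)
```

View pics/crop1.png

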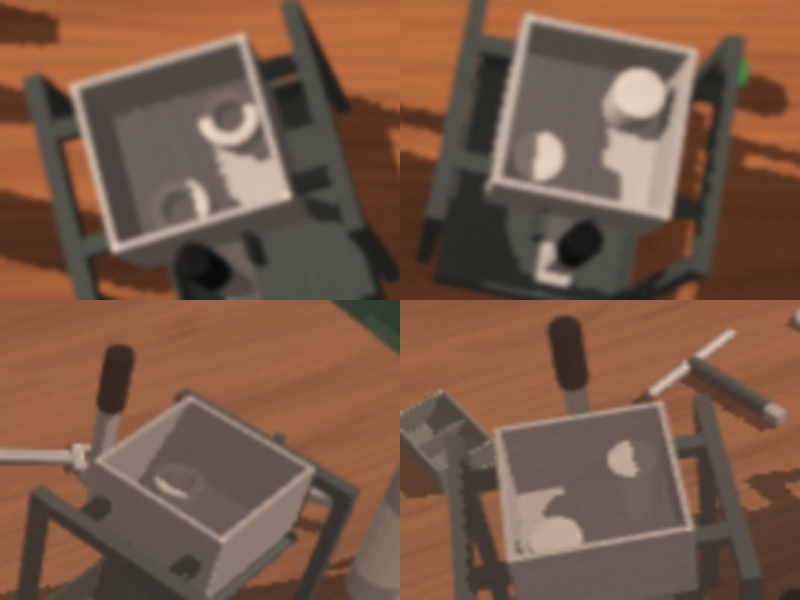

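The bin at top (375,180), scene (265,200), holds two solid round slugs, one upright at top (388,172). The bin at top (185,175) holds rings with visible holes. So the slug hopper is the right one in the top view, with its knob at top (370,221) and scene (256,158). Next I triangulate the knob and rim.

```bash
python3 - <<'E'
from h import *
t=load('top0');s=load('scene0')
def blob(c,x,y,w,h,th):
    g=c['image'][y:y+h,x:x+w].max(2); m=(g<th).astype(np.uint8)
    n,l,st,ce=cv2.connectedComponentsWithStats(m)
    for i in range(1,n):
        if st[i,4]>25:
            p=np.argwhere(l==i)[:,::-1].astype(np.float32); print(st[i],ce[i]+[x,y],[np.round(v,1) for v in cv2.minAreaRect(p+np.float32([x,y]))])
print('top');blob(t,350,205,45,40,28)
print('scene');blob(s,243,140,30,35,60)
T=[(340.6,202.5),(399.1,212.1),(407.7,156.6),(352.6,145.7)]
S=[(286.4,174.9),(231.9,183.2),(237.6,226.4),(297.1,215.8)]
P=[]
for a,b in zip(T,S):
    p,e=tri(t,a,s,b);P.append(p);print(p.round(1),round(e,1),onz(t,a,245).round(1))
P=np.array(P);c=P.mean(0);f=P[:2].mean(0)-P[2:].mean(0);print('centre',c.round(1),'front dir deg',np.degrees(np.arctan2(f[1],f[0])),np.linalg.norm(f),np.linalg.norm(P[0]-P[1]))
f/=np.linalg.norm(f);print('knob pred',c+85*f)
p,e=tri(t,(369.8,220.8),s,(255.7,158.5));print('knob',p,e,'rel',(p-c)@f)
E
```

```text
top
[14 10 12 13 99] [369.37373737 221.42424242] [array([369.3, 221.8]), array([ 8.5, 13.4]), np.float64(45.0)]
scene
[  7   7  11  23 179] [255.43575419 157.42458101] [array([255.4, 157.9]), array([22.5,  8.4]), np.float64(80.5)]
[585.4 -84.8 238.2] 0.9 [583.9 -84.6 245. ]
[ 566.9 -192.8  243.6] 2.0 [ 566.4 -193.4  245. ]
[ 674.6 -213.   244.9] 3.0 [ 674.2 -214.5  245. ]
[ 695.4 -107.7  244. ] 2.9 [ 694.6 -108.9  245. ]
centre [ 630.6 -149.6  242.7] front dir deg 168.78950129722358 111.03356579865957 109.66925293038013
knob pred [ 547.25096101 -133.0557962   239.95216985]
knob [ 546.53625399 -133.33881714  269.14914631] 1.5182716667516067 rel 84.71072882810378
```

Slug knob measured at (546.5, -133.3, 269), within about 1 mm of the text's height and of home position. The hopper front points 168.8° (-0.981, 0.194). I grip with the jaws along the hopper's y axis, which needs a twist of +0.145. Rise first, then cross over.

```bash
python3 -m handwheel '[[[1,0,0,0.04,0],[1,0,0,0.08,0.05],[1,0,0,0.12,0.1],[1,0.02,-0.03,0.149,0.145],[1,0.04,-0.065,0.149,0.145],[1,0.06,-0.1,0.149,0.145],[1,0.08,-0.135,0.149,0.145],[1,0.1,-0.17,0.149,0.145],[1,0.12,-0.205,0.149,0.145],[1,0.14,-0.24,0.149,0.145],[1,0.16,-0.275,0.149,0.145],[1,0.16,-0.275,0.149,0.145]]]' 60; python3 -c "
from station import *
s=get_state();print(s['tool_pos'],s['tool_rot'],s['joint_positions'])"
```

```text
t: 1.15
tool_pos: [345.7, 238.9, 380.3]
tool_rot: [2.432, 1.987, -0.0]
wrist_force: [0.0, -0.2, -0.1]
gripper_width: 85.1
[345.6832418  238.85282708 380.30295971] [ 2.43178215e+00  1.98708177e+00 -2.26177144e-04] [ 5.18121899e-01 -7.16411644e-02  1.59405427e+00 -1.20985809e-03
  1.61912191e+00 -8.52134666e-01]
```

```bash
python3 -m handwheel '[[[1,0.018,-0.035,0,0],[1,0.036,-0.07,0,0],[1,0.055,-0.105,0,0],[1,0.075,-0.14,0,0],[1,0.094,-0.175,0,0],[1,0.112,-0.21,0,0],[1,0.132,-0.245,0,0],[1,0.15,-0.28,0,0],[1,0.17,-0.315,0,0],[1,0.19,-0.35,0,0],[1,0.201,-0.372,0,0],[1,0.201,-0.372,0,0]]]'; python3 - <<'E'
from h import *
c=snap('wrist','w1');s=get_state();print(s['tool_pos'],s['tool_rot'],c['position'])
E
```

```text
t: 2.15
tool_pos: [545.5, -132.0, 378.4]
tool_rot: [-2.429, -1.989, 0.003]
wrist_force: [-0.6, 0.4, -0.3]
gripper_width: 85.5
[ 544.81482545 -130.09341387  378.85412474] [-2.42799502e+00 -1.99055502e+00  2.08445226e-03] [ 465.08768257 -115.79715366  519.6798266 ]
```

View pics/w1.png

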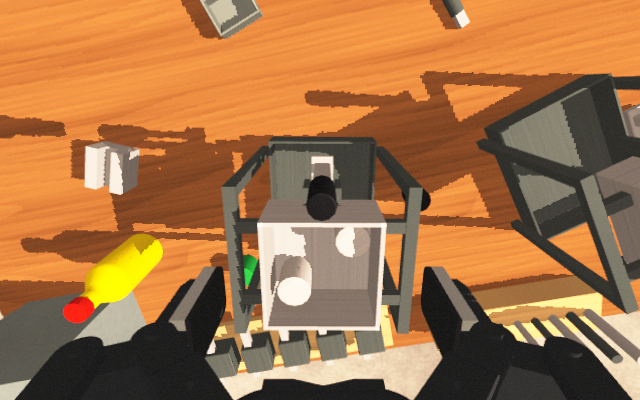

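Wrist view: the slug bin is centred between the fingers with two solid slugs at (294,285) and (350,240). The knob's top face is at about (322,210), its lower end at about (321,183).

```bash
python3 - <<'E'
from h import *
c=load('w1')
g=c['image'][170:225,300:345].max(2); n,l,st,ce=cv2.connectedComponentsWithStats((g<50).astype(np.uint8)); i=1+st[1:,4].argmax(); print(st[i]+[300,170,0,0,0],ce[i]+[300,170])
for uv in [(322,210),(322,206)]: print(onz(c,uv,295).round(1))
t=load('top0')
u=ce[i]+[300,170]; print(tri(t,(369.4,221.4),c,u))
E
```

```text
[ 306  176   30   44 1038] [320.87379576 197.86223507]
[ 546.6 -133.2  295. ]
[ 543.7 -132.7  295. ]
(array([ 545.26892362, -133.53891373,  270.76927544]), np.float64(1.0813314974469717))
```

The wrist view agrees to about 1 mm. Descend to TCP z≈256 and grip.

```bash
python3 -m handwheel '[[[1,0,0,-0.03,0],[1,0,0,-0.06,0],[1,0,0,-0.085,0],[1,0,0,-0.105,0],[1,0,0,-0.118,0],[1,0,0,-0.124,0],[1,0,0,-0.124,0],[0,0,0,-0.124,0],[0,0,0,-0.124,0],[0,0,0,-0.124,0],[0,0,0,-0.124,0],[0,0,0,-0.124,0]]]' 60; python3 -m handwheel '[[[0,0,0,0,0],[0,0,0,0,0],[0,0,0,0,0],[0,0,0,0,0]]]'
```

```text
t: 3.2
tool_pos: [544.3, -129.7, 257.2]
tool_rot: [2.425, 1.992, -0.002]
wrist_force: [-11.9, -49.5, 13.5]
gripper_width: 25.8
t: 3.53
tool_pos: [543.9, -132.4, 257.6]
tool_rot: [2.426, 1.987, -0.006]
wrist_force: [-7.2, -28.1, 5.8]
gripper_width: 20.5
```

Gripped at about 21 mm, so the knob is held. The sideways load suggests a 1–2 mm offset in y, which I trim while pulling.

```bash
python3 -m handwheel '[[[0,0,-0.001,0,0],[0,-0.004,-0.001,0,0],[0,-0.008,0,0,0],[0,-0.012,0.001,0,0],[0,-0.016,0.002,0,0],[0,-0.020,0.003,0,0],[0,-0.024,0.003,0,0],[0,-0.028,0.004,0,0],[0,-0.031,0.005,0,0],[0,-0.031,0.005,0,0],[0,-0.031,0.005,0,0],[0,-0.031,0.005,0,0]]]'; python3 - <<'E'
from h import *
snap('scene','s2')
i=load('s2')['image'][100:325,150:400]; cv2.imwrite('pics/s2c.png',cv2.resize(i,(667,600),interpolation=cv2.INTER_CUBIC)[:,:,::-1])
E
```

```text
t: 4.53
tool_pos: [513.1, -126.2, 257.6]
tool_rot: [2.425, 1.989, -0.004]
wrist_force: [-5.8, -20.2, 7.9]
gripper_width: 20.5
```

View pics/s2c.png

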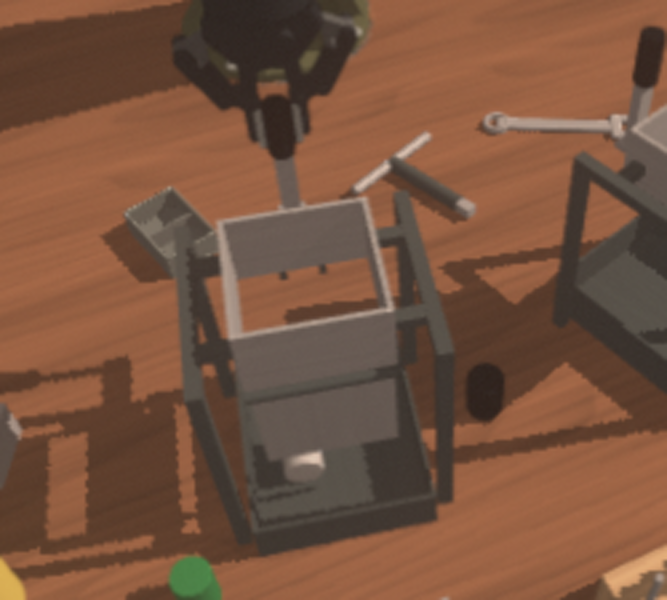

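The bin is empty, with bench visible through it. The floor hangs at the rear, crop (330,420), and one slug lies in the tray at (305,465). The other is probably hidden behind the flap. Release slowly, rise, then look.

```bash
python3 -m handwheel '[[[1,0,0,0,0],[1,0,0,0,0],[1,0,0,0,0],[1,0,0,0,0],[1,0,0,0,0],[1,0,0,0,0],[1,0,0,0.02,0],[1,0,0,0.05,0],[1,0,0,0.08,0],[1,0,0,0.11,0],[1,0,0,0.13,0],[1,0,0,0.13,0]]]';python3 -m handwheel '[[[1,-0.03,0.01,0,0],[1,-0.06,0.02,0.02,0],[1,-0.1,0.02,0.02,0],[1,-0.12,0.02,0.02,0],[1,-0.12,0.02,0.02,0],[1,-0.12,0.02,0.02,0]]]'; python3 - <<'E'
from h import *
f=lambda i,x,y,w,h:cv2.resize(i[y:y+h,x:x+w],(400,300),interpolation=cv2.INTER_CUBIC)
a=snap('top','t3')['image'];s=snap('scene','s3')['image'];w=snap('wrist','w3')['image']
o=np.vstack([np.hstack([f(a,290,120,160,120),f(a,110,120,160,120)]),np.hstack([f(s,190,130,213,160),f(w,0,0,640,400)])])
cv2.imwrite('pics/c3.png',o[:,:,::-1])
E
```

```text
t: 5.58
tool_pos: [513.8, -123.5, 390.8]
tool_rot: [2.422, 1.992, 0.006]
wrist_force: [1.1, 0.3, 0.2]
gripper_width: 85.4
t: 6.08
tool_pos: [392.8, -103.4, 406.5]
tool_rot: [2.427, 1.994, 0.001]
wrist_force: [0.3, -0.5, 0.5]
gripper_width: 85.2
```

View pics/c3.png

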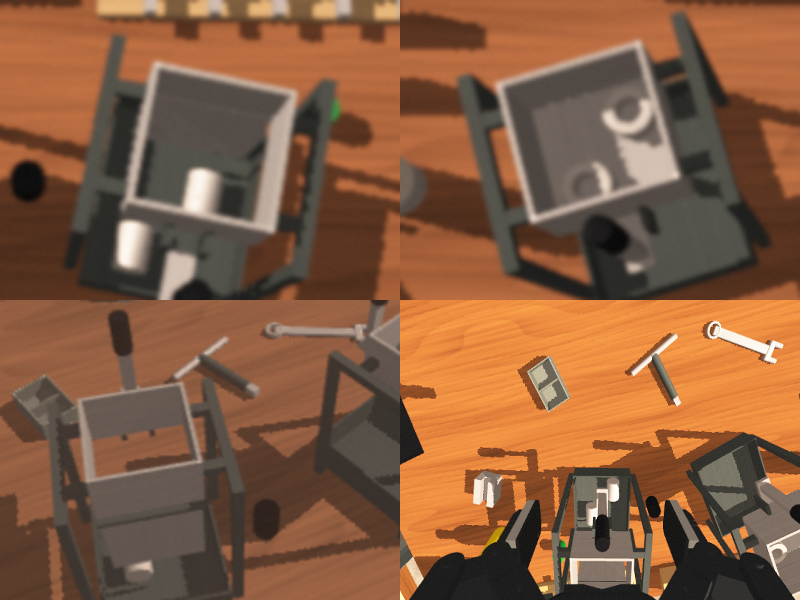

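Both slugs lie in the tray: top-crop pixels (203,190) and (133,245), and the wrist view shows both inside the tray. The ring hopper still holds its two rings on a shut floor. Last, a numeric check of the flap angle and slug positions.

```bash
python3 - <<'E'
from h import *
s=load('s3');t=load('t3')
c=np.array([630.6,-149.6,0]);f=np.array([-.981,.1945,0]);y=np.array([-.1945,-.981,0])*-1
for k in [(255,460),(397,440)]:
    uv=(150+k[0]/2.667,100+k[1]/2.667);o,d=ray(s,uv)
    for x in (30,40,49,56):
        p=o+d*((c-x*f-o)@f)/(d@f); L=np.hypot(56-x,180-p[2]);print(x,p[2].round(),'len',L.round(),'ang',np.arctan2(180-p[2],56-x).round(2))
for k in [(203,190),(133,245)]:
    p=onz(t,(290+k[0]*.4,120+k[1]*.4),25);print('slug xy in hopper',-(p-c)@f,(p-c)@y)
print(get_state()['t'],get_state()['wrist_force'])
E
```

```text
30 43.0 len 139.0 ang 1.38
40 60.0 len 121.0 ang 1.44
49 75.0 len 106.0 ang 1.5
56 86.0 len 94.0 ang 1.57
30 30.0 len 153.0 ang 1.4
40 46.0 len 134.0 ang 1.45
49 62.0 len 118.0 ang 1.51
56 74.0 len 106.0 ang 1.57
slug xy in hopper 18.69441157100163 -27.76875081604134
slug xy in hopper -48.20050115417668 29.45632569510282
6.2333 [ 0.01850309  0.01791925 -0.01443027]
```

The flap length of about 105 mm fits an angle of about 1.5 rad, so it is fully open. Both slugs are inside the tray (±95 × ±75 mm).

```bash
python3 -c "
from station import *
print(finish_job())"
```

```text
the job is handed in; nothing more can be done
None
```

I drew the slug hopper's latch about 31 mm. Its floor swung open and both slugs dropped into the tray. I then let go and backed the arm clear, and handed the job in at about 6.2 s. No verdict was reported.

- **Knob position:** measured at about (546, -133, 269–271) mm from the top, scene and wrist cameras. The views agreed to about 1–1.5 mm and matched the stated height.
- **Slugs:** both lie inside the tray, at about (19, -28) and (-48, 29) mm in the hopper's frame.
- **Slug floor:** one lower corner of the flap fits about 1.5 rad. The other gave a flap roughly 12 mm too long at that angle, so this is a coarse check that agrees with fully open.
- **Ring hopper:** it still looked shut with both rings inside.
- **Forces:** the wrist force showed up to about 50 N sideways while gripping, from an offset of 1–2 mm. That is under the 120 N limit. It was about zero after release, so the robot is touching nothing.

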